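Fit the twin wheels and axle of a trolley castor

ROBOT

A 7-joint arm with a two-finger parallel gripper is mounted at the origin on the work surface. World frame = base frame: x ahead of the robot, y to its left, z up, the work surface at z = 0. Lengths are in m, angles in rad, forces in N, time in s.
With the tool pointing down it reaches from about 0.4 to 0.875 m from the base axis. Payload 6.5 kg.
Tool frame: the origin (TCP) lies at the very end of the fingers, on their centre line; the grasp point (between the pads) lies 19 mm behind it; y points along the fingers, x is the direction in which the jaws open and shut, and the axes are right-handed (so a half turn about y gives the same grasp; the last joint's range is limited). The gripper opens to 85 mm and grips with 20 to 120 N. Pads are 22 mm wide; open, the fingers measure 114 mm over their backs; the gripper's body (76 mm by 85 mm) begins 54 mm behind the grasp point. The pads swing forward as they close: fully open they stand 13 mm farther back than shut.
Start: joints at [1.257, 0.536, -0.004, 1.538, 0.003, 1.067, -0.071], TCP at [0.159, -0.63, 0.231] pointing down, gripper open.
Joint ranges: [-2.7, 2.7], [-0.37, 2.16], [-1.27, 1.26], [0.24, 2.4], [-1.31, 4.45], [0.19, 1.91], [-2.76, 2.76]. Speed limits (rad/s): [2.39, 2.39, 3.14, 3.14, 3.14, 3.14, 3.14].

INTERFACE

Orientations are given as a unit quaternion [w, x, y, z].
In Python, from workcell import env, vision gives the robot as it stands.
- The arm moves only by the tool apply_moves, never from a script. Its argument "steps" is a list of rows, each a list of 7 numbers: the shift along the tool's x, y, z in mm, then the turn, a rotation vector about the tool's x, y, z in degrees, then the closure, from -1 (fully open) to 1 (shut), so that 0 is half open. A call has 1 to 10 rows; each row is the pose to reach, as a shift and turn from the pose measured when the call began, along the tool's axes at that moment; what a row does not reach only later rows make up. A row lasts 1/8 s, in which the tool goes at most 62.5 mm and 10.7 degrees, less where a joint would pass 70% of its speed; a pose out of reach is approached as far as the arm can. A call with a gripper value outside its range is refused whole. The fingers move at their own pace and stop on an object; "newtons" is the grip in N (left out, the last holds). Time passes only in rows, so rows that repeat a pose let the fingers close. It gives the time, the measured TCP pose, the force and the opening at its end, in the units of the state.
- env.get_state(): the state, without advancing time (a new reading comes with each control period).
- vision.snapshot(name): name is "side" or "top"; returns the picture (420x560x3 uint8, red, green, blue); there is no depth.
- vision.camera_info(name): a dict with "fx", "fy", "cx", "cy" (pixels), "pose" (4x4, takes a point from camera to world coordinates). Camera axes: x right, y down, z forward; pixel columns grow to the right and rows downward; lengths in m; the calibration is good to about 2 mm. A picture is of the moment at which its call begins. camera_info takes no time and is no camera call.
- env.sign_off(): hands the job in, once; it reports no verdict.
The state is a dict: "t": time; "joints": joint angles; "dq": joint speeds; "joint_efforts": joint torques, N m; "eef_pos": TCP position; "tcp_rot": TCP orientation; "wrist_force": force on the tool from outside, world axes, zero at the start; "wrist_torque": the same for the moment, N m; "finger_gap": opening from 0.0 (shut) to 1.0 (fully open).
Only numpy, scipy, OpenCV 4.12 (cv2) and the standard library are available. Lean on these libraries where they do the work, as an engineer would, in place of code of your own. Each camera call takes 0.05 s, during which the arm holds its last target. There are 200 camera calls.

TASK

Both wheels of the trolley's twin castor stand loose in the fork, out of line with its axle holes. Bring each wheel into line and thread the axle that lies in the V-blocks through one cheek of the fork, both wheels and the other cheek, from whichever side you like, fully home so that its head sits against the cheek. Feel your way and do not force it where it binds, and leave the other things on the bench where they are.

Things in the scene. Friction and masses are not known exactly. Their poses are not given: they have to be found in the camera images.
- fork: Fixed bare-metal castor fork on a green trolley leg clamped on the bench. Origin on the bench (z = 0) below the middle of the axle line; x points from the open mouth into the fork (roughly away from the robot), y is the axle direction. Two upright cheeks 6 mm thick, outer faces at y = +44 and -44 mm, inner faces 76 mm apart; crown at x = 66 mm, so a wheel can roll 16 mm past the axle line.
- fork_axis (a point): Middle of the axle line, midway between the two axle holes, 51.5 mm above the bench; axes as the fork. The round holes are 16 mm across. Behind the fork, from its x = 72 mm on, stand a plate 110 mm wide and 95 mm high, the leg, a strap clamp with nuts up to 107 mm high and a cross rail 260 mm long.
- fork_left (a point): Centre of the axle hole at the outer face of the +y cheek. Around the hole each cheek spans 22 mm to either side and 31 to 72 mm above the bench; farther in it is up to 80 mm high.
- fork_right (a point): Centre of the axle hole at the outer face of the -y cheek.
- wheel_left: Loose castor wheel, blue tyre, grey centre, 100 mm in diameter, tyre 32 mm and white hub 36 mm wide, 0.25 to 0.42 kg. Stands upright on the bench in the +y half of the fork. Origin at its centre, y along its axis. It rolls freely along the fork's x: a fingertip pressed lightly on top of the tyre and drawn along moves the wheel's centre by half the finger's travel.
- wheel_right: The same wheel in the -y half of the fork; the tyres are about 5 mm apart, centres about 18 mm either side of the fork's middle. Bores are 16 mm across; while a wheel stands on the bench its bore is 1.5 mm lower than the fork's holes, so the axle's nose lifts it as it enters. A rolled wheel comes to rest within some 4 mm of where the finger leaves it.
- axle: Loose steel axle, 14 mm in diameter, about 0.16 kg, lying level in two V-blocks, axis 30 mm above the bench. Origin on its axis, mid-length of the 112 mm shank; y runs along it towards the brass-coloured round head, 24 mm in diameter, from y = +56 to +65 mm. The bullet nose ends at y = -56 mm, tapering from 14 to 5 mm over the last 16 mm.
- axle_seat (a point): Centre of the underside of the axle's head, on its axis; it meets the outer face of a cheek when home, and the nose then sticks out 24 mm past the other cheek.
- axle_nose (a point): Tip of the axle's bullet nose, on its axis.
- vblocks: Fixed pair of dark steel V-blocks holding the axle along their y axis: 44 mm wide, 18 mm long and about 31 mm high, centred at y = +36 and -36 mm, with 54 mm free between them. Origin on the bench below the middle.
- spanner: Bystander: steel spanner, 190 mm, 8 mm high, lying flat between the robot and the fork.
- nuttin: Bystander: open dark steel tin of nuts, 68 mm across, 40 mm high; origin under its foot.
- driver: Bystander: orange screwdriver, 200 mm, lying on the bench.
- spray: Bystander: spray can, 52 mm across, 150 mm high; origin under its foot.
- greasejar: Bystander: jar with yellow lid, 64 mm across, 70 mm high; origin under its foot.
- glue: Bystander: bottle with yellow label and red cap, 60 mm across, 130 mm high; origin under its foot.
Not all that is in view belongs to the job. Leave any green look-alike of the axle alone.

How it is judged:
By the outcome, as a careful person would: the job done as asked, in the order asked, and still so for the second after the job is handed in, with the robot touching nothing.
It also fails if it takes over 72 s, if anything falls off the work surface, if the arm or the gripper's body presses on something with over 40 N, if the wrist force passes 120 N, or if a joint passes its speed limit or range.

## Working session

There is one attempt and no reset: what is moved stays moved. The work goes in short steps, Python scripts to look and compute and a tool call to move; the robot and the scene stay as the last step left them, time stands still between calls to the robot, and variables do not carry over. Pictures are saved under pics/ and viewed, about 8 in all and at most 12, crops included, and the job is handed in when it is done.

Besides the shell and the picture viewer there is one more tool, called after "Emit:" as name(argument=value, ...) on one line, values as JSON. apply_moves: Moves the arm, as the interface text tells. Its arguments: {"type":"object","properties":{"steps":{"type":"array","items":{"type":"array","items":{"type":"number"}}},"newtons":{"type":"number"}},"required":["steps"]}

```bash
mkdir -p pics
cat > h.py <<'E'
import numpy as np, cv2
from workcell import env, vision
from scipy.spatial.transform import Rotation as R
def snap(cam,fn,crop=None,s=1):
    im=vision.snapshot(cam)[:,:,::-1]; cv2.imwrite('pics/raw_'+fn,im)
    if crop: x0,y0,x1,y1=crop; im=im[y0:y1,x0:x1]
    cv2.imwrite('pics/'+fn,cv2.resize(im,None,fx=s,fy=s,interpolation=cv2.INTER_CUBIC))
def ray(cam,u,v):
    c=vision.camera_info(cam);P=np.array(c['pose'])
    d=P[:3,:3]@np.array([(u-c['cx'])/c['fx'],(v-c['cy'])/c['fy'],1]);return P[:3,3],d
def atz(cam,u,v,z):
    o,d=ray(cam,u,v);return o+d*(z-o[2])/d[2]
def proj(cam,p):
    c=vision.camera_info(cam);P=np.array(c['pose']);q=P[:3,:3].T@(np.array(p)-P[:3,3])
    return np.array([c['fx']*q[0]/q[2]+c['cx'],c['fy']*q[1]/q[2]+c['cy']])
def Rt():
    w,x,y,z=env.get_state()['tcp_rot'];return R.from_quat([x,y,z,w])
E
python3 - <<'E'
from h import *
np.set_printoptions(precision=4,suppress=True)
snap('top','t0.png',None,1.4);snap('side','s0.png',None,1.4)
for c in('top','side'):
    i=vision.camera_info(c);print(c,i['fx'],i['cx'],i['cy']);print(np.array(i['pose']))
s=env.get_state();print(s);print(Rt().as_matrix())
E
```

```text
top 447.68389430221214 282.3731356378572 206.65744368905976
[[-0.0126 -0.9802  0.1974  0.2474]
 [-0.9999  0.013   0.0009 -0.0156]
 [-0.0034 -0.1974 -0.9803  1.3499]
 [ 0.      0.      0.      1.    ]]
side 467.49930253204815 278.514169133887 212.0063416200505
[[ 0.9998  0.0124  0.0153  0.4787]
 [-0.0024 -0.6925  0.7214 -0.9554]
 [ 0.0195 -0.7213 -0.6924  0.9981]
 [ 0.      0.      0.      1.    ]]
{'t': 0.1, 'joints': array([ 1.2568,  0.5371, -0.0044,  1.5387,  0.0026,  1.0673, -0.0712]), 'dq': array([ 0.0002, -0.0012,  0.0003, -0.0012,  0.0001,  0.0011, -0.0004]), 'joint_efforts': array([  0.0024, -58.4578,   1.0518, -25.9781,   0.0127,   0.0046,
        -0.    ]), 'eef_pos': array([ 0.1593, -0.6296,  0.2305]), 'tcp_rot': array([ 0.5583, -0.5577,  0.4348, -0.4339]), 'wrist_force': array([ 0.5213,  0.8449, -0.8215]), 'wrist_torque': array([-0.0299,  0.0335, -0.0082]), 'finger_gap': 1.0041285183734576}
[[ 0.2454 -0.0005  0.9694]
 [-0.9694  0.0014  0.2454]
 [-0.0015 -1.     -0.0001]]
```

View pics/t0.png

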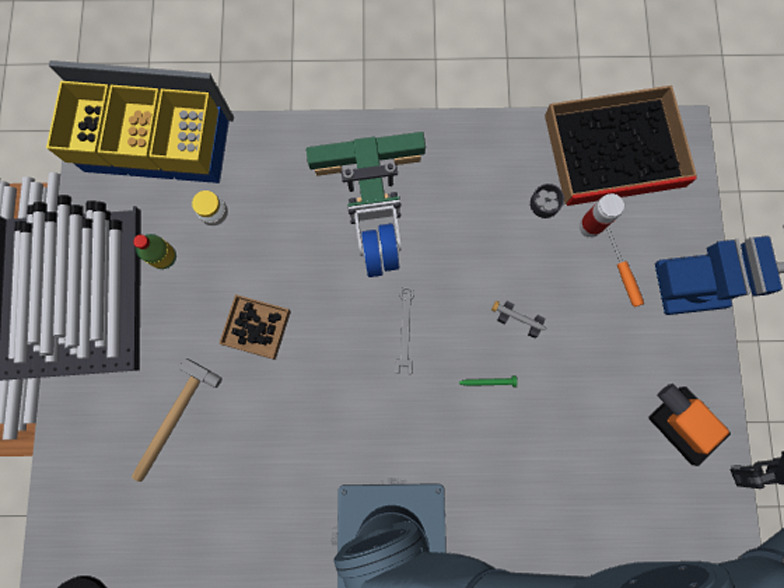

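View pics/s0.png

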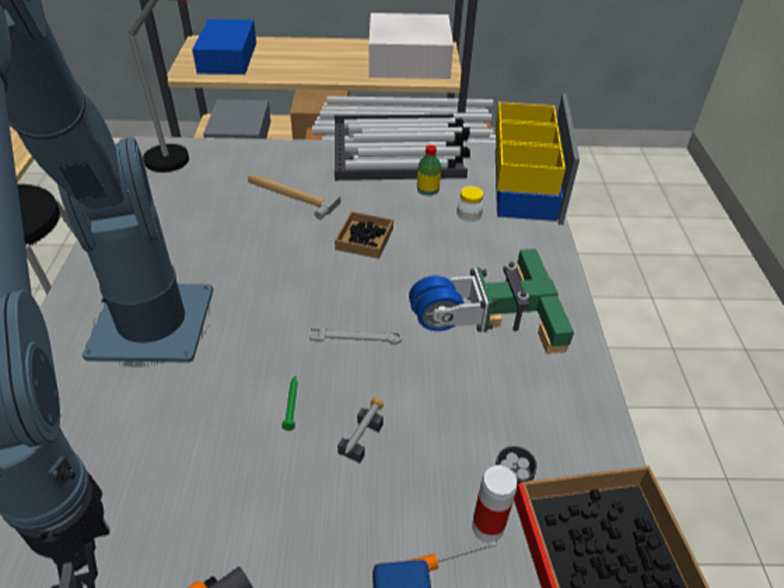

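The top view shows the steel axle with a brass head in the V-blocks at (520,318), and in the side view at (362,428). The green pin at (489,381) top is the look-alike. The light tubes in the rack at far left and the screwdriver shaft could also be mistaken for it. I choose the brass-headed one in the V-blocks and check it in crops.

Run:
```python
import cv2,numpy as np
t=cv2.imread('pics/raw_t0.png');s=cv2.imread('pics/raw_s0.png')
def c(im,x,y,w,h,k):return cv2.resize(im[y:y+h,x:x+w],None,fx=k,fy=k,interpolation=cv2.INTER_CUBIC)
# fork: top x240 y135 50x75 k8 ; side x285 y185 50x75
cv2.imwrite('pics/c1.png',np.hstack([c(t,244,136,50,72,8),c(s,288,186,50,72,8)]))
cv2.imwrite('pics/c2.png',np.hstack([c(t,345,206,50,60,8),c(s,235,276,50,60,8)]))
```

```text
(no output)
```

View pics/c1.png

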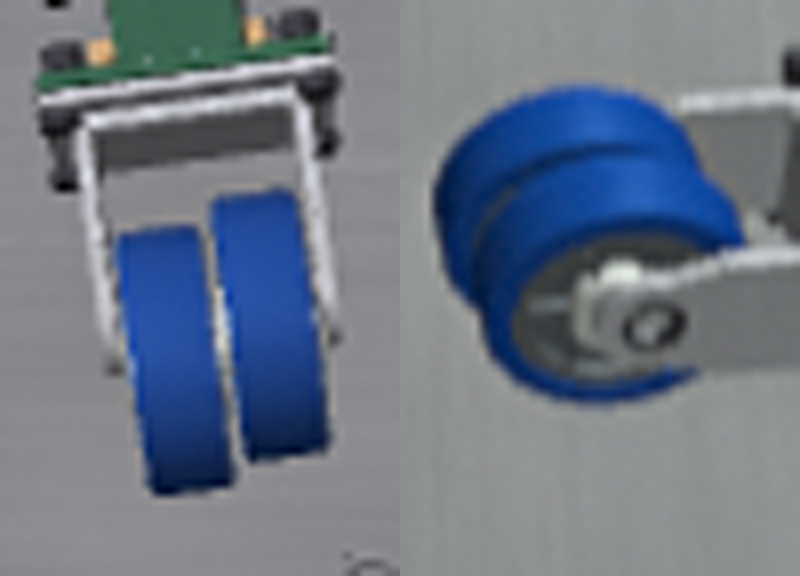

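View pics/c2.png

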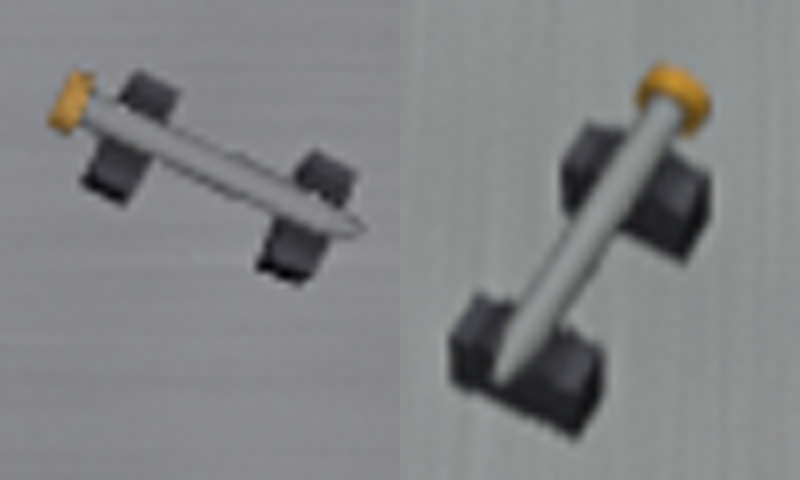

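```bash
cat > fit.py <<'E'
from h import *
from scipy.optimize import least_squares
np.set_printoptions(precision=4,suppress=True)
T=lambda x,y:(244+x/8,136+y/8)
S=lambda x,y:(288+(x-400)/8,186+y/8)
def w(p,l): # fork->world
    a=p[2];return np.array([p[0]+np.cos(a)*l[0]-np.sin(a)*l[1],p[1]+np.sin(a)*l[0]+np.cos(a)*l[1],l[2]])
obs=[('side',S(655,325),(0,-.044,.0515)),('top',T(115,350),(-.022,.041,.055)),('top',T(337,325),(-.022,-.041,.055)),
 ('top',T(80,122),(.066,.044,.080)),('top',T(305,95),(.066,-.044,.080))]
f=lambda p:np.concatenate([proj(c,w(p,l))-np.array(o) for c,o,l in obs])
r=least_squares(f,[.65,0,.13],loss='soft_l1');print('fork',r.x,'deg',np.degrees(r.x[2]));print(f(r.x).reshape(-1,2))
p=r.x
th=np.linspace(0,2*np.pi,180)
def rim(cx,ly):return np.array([proj('top',w(p,(cx+.05*np.cos(t),ly,.05+.05*np.sin(t)))) for t in th])
for n,ly,fr,bk in(('L',.018,490,232),('R',-.018,458,195)):
    g=lambda q:[rim(q[0],ly)[:,1].max()-(136+fr/8),rim(q[0],ly)[:,1].min()-(136+bk/8)]
    s=least_squares(g,[0.]);print(n,'x',s.x,g(s.x), 'lateral px',(rim(s.x[0],ly)[:,0].mean()-244)*8)
o,d=ray('side',*S(655,325))
# axle
T2=lambda x,y:(345+x/8,206+y/8);S2=lambda x,y:(235+(x-400)/8,276+y/8)
def tri(a,b):
    o1,d1=ray('top',*a);o2,d2=ray('side',*b);d1/=np.linalg.norm(d1);d2/=np.linalg.norm(d2)
    k=np.linalg.lstsq(np.c_[d1,-d2],o2-o1,rcond=None)[0];return (o1+k[0]*d1+o2+k[1]*d2)/2,np.linalg.norm(o1+k[0]*d1-o2-k[1]*d2)
print('nose',tri(T2(367,229),S2(502,380)),atz('top',*T2(367,229),.03),atz('side',*S2(502,380),.03))
print('head',tri(T2(72,102),S2(675,97)),atz('top',*T2(72,102),.03),atz('side',*S2(675,97),.03))
print('fork hole R at z',atz('side',*S(655,325),.0515))
E
python3 fit.py
```

```text
fork [0.6132 0.0175 0.1181] deg 6.766777217425128
[[ 0.5227 -0.1797]
 [ 0.1985  1.4824]
 [-0.3221  1.1187]
 [-0.4518 -0.4969]
 [ 0.8101 -0.841 ]]Traceback (most recent call last):
  File "fit.py", line 17, in <module>
    s=least_squares(g,[0.]);print(n,'x',s.x,g(s.x), 'lateral px',(rim(s.x[0],ly)[:,0].mean()-244)*8)
    return func(*args, **kwargs)
    result = trf(vector_fun.fun, vector_fun.jac, x0, f0, J0, lb, ub, ftol, xtol,
                 gtol, max_nfev, x_scale, loss_function, tr_solver,
                 tr_options.copy(), verbose, callback=callback_wrapped)
    return trf_no_bounds(
        fun, jac, x0, f0, J0, ftol, xtol, gtol, max_nfev, x_scale,
        loss_function, tr_solver, tr_options, verbose, callback=callback)
    J = jac(x)
    self._update_jac()
    ~~~~~~~~~~~~~~~~^^
    self.J = self.jac_wrapped(xp_copy(self.x), f0=self.f)
             ~~~~~~~~~~~~~~~~^^^^^^^^^^^^^^^^^^^^^^^^^^^^
    J, dct = approx_derivative(
             ~~~~~~~~~~~~~~~~~^
        self.fun,
        ^^^^^^^^^
    ...<2 lines>...
        **self.finite_diff_options,
        ^^^^^^^^^^^^^^^^^^^
[... 583 characters left out ...]
~~~~~^^^
    return self.f(x, *self.args, **self.kwargs)
           ~~~~~~^^^^^^^^^^^^^^^^^^^^^^^^^^^^^^
  File "fit.py", line 16, in <lambda>
    g=lambda q:[rim(q[0],ly)[:,1].max()-(136+fr/8),rim(q[0],ly)[:,1].min()-(136+bk/8)]
                                                   ~~~^^^^^^^^^
  File "fit.py", line 14, in rim
    def rim(cx,ly):return np.array([proj('top',w(p,(cx+.05*np.cos(t),ly,.05+.05*np.sin(t)))) for t in th])
                                    ~~~~^^^^^^^^^^^^^^^^^^^^^^^^^^^^^^^^^^^^^^^^^^^^^^^^^^^^
  File "h.py", line 14, in proj
    c=vision.camera_info(cam);P=np.array(c['pose']);q=P[:3,:3].T@(np.array(p)-P[:3,3])
ValueError: time passes only in moves, steps and waits
```

```bash
python3 - <<'E'
s=open('h.py').read()
s=s.replace("def snap(","_c={}\ndef ci(n):\n    if n not in _c:_c[n]=vision.camera_info(n)\n    return _c[n]\ndef snap(",1).replace("c=vision.camera_info(cam)","c=ci(cam)")
open('h.py','w').write(s)
f=open('fit.py').read()
f=f.replace("np.concatenate([proj(c,w(p,l))-np.array(o) for c,o,l in obs])","np.concatenate([(proj(c,w(p,l))-np.array(o))*([1,.15] if c=='top' else [2,2]) for c,o,l in obs])")
open('fit.py','w').write(f)
E
python3 fit.py
```

```text
fork [0.6114 0.0171 0.1272] deg 7.285568122549196
[[ 0.0422 -0.229 ]
 [ 0.3927  0.3284]
 [-0.1532  0.2378]
 [-0.5234  0.0371]
 [ 0.7125 -0.0528]]
L x [-0.0215] [np.float64(0.4408666321835426), np.float64(-0.44567624340459133)] lateral px 179.4640058239611
R x [-0.0131] [np.float64(0.11030987904075573), np.float64(-0.11137020356059679)] lateral px 271.64561303043047
nose (array([ 0.4248, -0.3347,  0.032 ]), np.float64(0.0016432572467927505)) [ 0.4242 -0.3353  0.03  ] [ 0.4255 -0.3332  0.03  ]
head (array([ 0.4748, -0.228 ,  0.0294]), np.float64(0.002434116066285086)) [ 0.4735 -0.2281  0.03  ] [ 0.476  -0.2281  0.03  ]
fork hole R at z [ 0.6168 -0.027   0.0515]
```

```bash
cat >> h.py <<'E'
FORK=[.6114,.0171,np.radians(7.29)]
def F(x,y,z):
    """fork-local mm -> world m"""
    c,s=np.cos(FORK[2]),np.sin(FORK[2]);return np.array([FORK[0]+(c*x-s*y)/1e3,FORK[1]+(s*x+c*y)/1e3,z/1e3])
def loc(p):
    c,s=np.cos(FORK[2]),np.sin(FORK[2]);d=(np.array(p[:2])-FORK[:2])*1e3;return np.array([c*d[0]+s*d[1],-s*d[0]+c*d[1],p[2]*1e3])
def go(*targets):
    """targets (world m pos, jaw yaw deg) -> shift mm, turn deg in tool axes now"""
    s=env.get_state();r=Rt();print('j',np.round(s['joints'],2),'f',np.round(s['wrist_force'],1),'gap',round(s['finger_gap'],3),'t',round(s['t'],2),'loc',loc(s['eef_pos']).round(1),'yaw',np.degrees(np.arctan2(*r.as_matrix()[1::-1,0])).round(2))
    for p,y in targets:
        y=np.radians(y);x=np.array([np.cos(y),np.sin(y),0]);Y=np.array([0,0,-1.]);T=R.from_matrix(np.c_[x,Y,np.cross(x,Y)])
        print((r.inv().apply(np.array(p)-s['eef_pos'])*1e3).round(1),np.degrees((r.inv()*T).as_rotvec()).round(1))
E
python3 -c "
from h import *
go((F(-32,20,125),7.3),(F(-32,20,200),7.3))"
```

```text
j [ 1.26  0.54 -0.    1.54  0.    1.07 -0.07] f [ 0.5  0.8 -0.8] gap 1.004 t 0.1 loc [-530.5 -584.1  230.5] yaw -75.8
[-539.6  106.2  567.6] [ -0.1 -83.1  -0.1]
[-539.7   31.2  567.6] [ -0.1 -83.1  -0.1]
```

Emit:
apply_moves(steps=[[-42, 2, 44, 0, -7, 0, 1], [-84, 4, 88, 0, -14, 0, 1], [-126, 6, 132, 0, -20, 0, 1], [-168, 8, 176, 0, -26, 0, 1], [-210, 10, 220, 0, -32, 0, 1], [-252, 12, 264, 0, -39, 0, 1], [-294, 14, 309, 0, -45, 0, 1], [-336, 18, 353, 0, -52, 0, 1], [-378, 24, 397, 0, -58, 0, 1], [-420, 30, 441, 0, -65, 0, 1]], newtons=40)

```text
t: 1.35
eef_pos: [0.4844, -0.1127, 0.2009]
tcp_rot: [0.704, -0.704, 0.066, -0.065]
wrist_force: [1.4, -1.3, -0.3]
finger_gap: 0.001
```

```bash
python3 -c "
from h import *
go((F(-32,20,110),7.3))"
```

```text
j [ 0.53  0.36 -0.48  1.94  0.21  0.89 -0.24] f [ 1.4 -1.3 -0.3] gap 0.001 t 1.35 loc [-142.5 -112.6  200.9] yaw -10.61
[ 64.4  91.  160. ] [ -0.1 -17.9  -0. ]
```

Emit:
apply_moves(steps=[[16, 5, 40, 0, -5, 0, 1], [32, 15, 80, 0, -10, 0, 1], [48, 40, 120, 0, -14, 0, 1], [64, 70, 155, 0, -18, 0, 1], [64, 89, 160, 0, -18, 0, 1], [64, 91, 160, 0, -18, 0, 1], [64, 91, 160, 0, -18, 0, 1]])

```text
t: 2.22
eef_pos: [0.5765, 0.0314, 0.1105]
tcp_rot: [0.706, -0.706, -0.045, 0.045]
wrist_force: [0.2, -0.3, -0.3]
finger_gap: -0.002
```

```bash
python3 -c "
from h import *
go((F(-32,20,98.9),7.3))
snap('side','s1.png',(230,130,380,250),5);snap('top','t1.png')"
```

```text
j [ 0.24  0.63 -0.5   1.8   0.39  0.82 -0.33] f [ 0.2 -0.3 -0.3] gap -0.002 t 2.23 loc [-32.8  18.6 110.5] yaw 7.28
[ 0.8 11.6  1.4] [-0. -0. -0.]
```

View pics/s1.png

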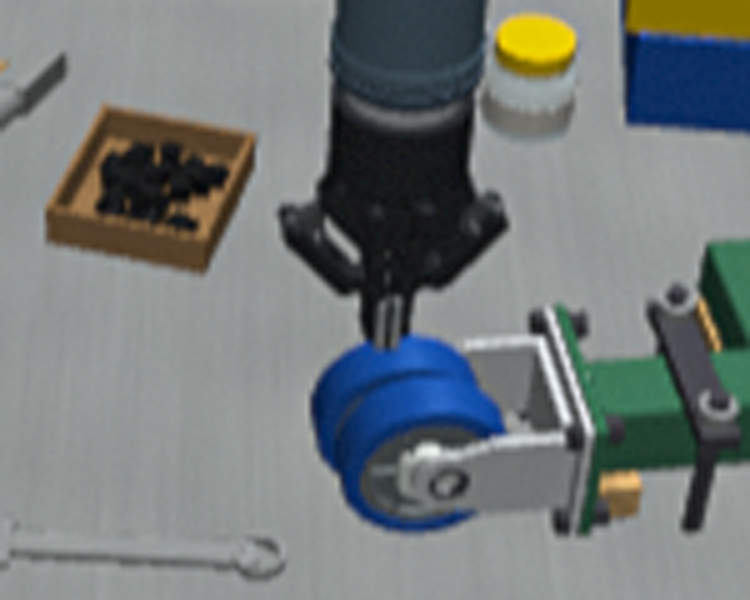

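Side view: shut fingertips hover over the left wheel's top at (387,345). Now I feel down.

Emit:
apply_moves(steps=[[1, 6, 1, 0, 0, 0, 1], [1, 9, 1, 0, 0, 0, 1], [1, 11, 1, 0, 0, 0, 1], [1, 12, 1, 0, 0, 0, 1], [1, 12, 1, 0, 0, 0, 1]])

```text
t: 2.95
eef_pos: [0.5789, 0.0328, 0.0999]
tcp_rot: [0.706, -0.706, -0.046, 0.044]
wrist_force: [0.3, -0.1, 5.2]
finger_gap: -0.002
```

Emit:
apply_moves(steps=[[4, 1.2, 0, 0, 0, 0, 1], [9, 0.9, 0, 0, 0, 0, 1], [14, 0.6, 0, 0, 0, 0, 1], [19, 0.4, 0, 0, 0, 0, 1], [24, 0.4, 0, 0, 0, 0, 1], [29, 0.6, 0, 0, 0, 0, 1], [34, 0.9, 0, 0, 0, 0, 1], [39, 1.2, 0, 0, 0, 0, 1], [43, 1.4, 0, 0, 0, 0, 1], [43, 1.4, 0, 0, 0, 0, 1]])

```text
t: 4.2
eef_pos: [0.6232, 0.0386, 0.0996]
tcp_rot: [0.706, -0.705, -0.047, 0.043]
wrist_force: [-0.4, 0.6, 6.8]
finger_gap: 0.002
```

```bash
python3 -c "
from h import *
go((F(-19.5,-20,110),7.3))"
```

```text
j [ 0.2   0.7  -0.48  1.68  0.41  0.85 -0.33] f [-0.4  0.6  6.8] gap 0.002 t 4.2 loc [14.4 19.8 99.6] yaw 7.28
[-33.8 -10.6 -39.9] [-0.  -0.   0.3]
```

Emit:
apply_moves(steps=[[0, -2, 0, 0, 0, 0, 1], [0, -12, 0, 0, 0, 0, 1], [-17, -12, -20, 0, 0, 0, 1], [-34, -12, -40, 0, 0, 0, 1], [-34, -6, -40, 0, 0, 0, 1], [-34, -2, -40, 0, 0, 0, 1], [-34, 0, -40, 0, 0, 0, 1], [-34, 0.7, -40, 0, 0, 0, 1], [-34, 1, -40, 0, 0, 0, 1]])

```text
t: 5.32
eef_pos: [0.5966, -0.0039, 0.1]
tcp_rot: [0.706, -0.705, -0.049, 0.042]
wrist_force: [-0.6, -0.9, 10.3]
finger_gap: 0.0
```

```bash
python3 -c "
from h import *
go()
snap('top','t2.png',(244,136,294,208),8)"
```

```text
j [ 0.28  0.66 -0.49  1.76  0.41  0.81 -0.27] f [-0.6 -0.9 10.3] gap 0.0 t 5.33 loc [-17.3 -18.9 100. ] yaw 7.36
```

Emit:
apply_moves(steps=[[3, 1.0, 0, 0, 0, 0, 1], [8, 0.9, 0, 0, 0, 0, 1], [13, 1.0, 0, 0, 0, 0, 1], [18, 1.2, 0, 0, 0, 0, 1], [22, 1.5, 0, 0, 0, 0, 1], [25, 1.7, 0, 0, 0, 0, 1], [25, 1.7, 0, 0, 0, 0, 1]])

```text
t: 6.25
eef_pos: [0.6238, 0.0002, 0.1001]
tcp_rot: [0.706, -0.705, -0.05, 0.041]
wrist_force: [0.3, -1.4, 8.2]
finger_gap: -0.001
```

Emit:
apply_moves(steps=[[0, -2, 0, 0, 0, 0, 1], [0, -15, 0, 0, 0, 0, 1], [-30, -60, -30, 0, 0, 0, 1], [-60, -80, -80, 0, 0, 0, 1], [-80, -80, -130, 0, 0, 0, 0.2], [-90, -80, -180, 0, 0, 0, 0]])

```text
t: 7.0
eef_pos: [0.5558, -0.1916, 0.1799]
tcp_rot: [0.706, -0.705, -0.051, 0.041]
wrist_force: [0.8, 0.1, -0.7]
finger_gap: 0.421
```

```bash
cat > meas.py <<'E'
from h import *
import sys
go()
n=sys.argv[1]
snap('top',n+'t.png');snap('side',n+'s.png')
t=cv2.imread(f'pics/raw_{n}t.png');s=cv2.imread(f'pics/raw_{n}s.png')
def c(im,x,y,w,h,k):return cv2.resize(im[y:y+h,x:x+w],None,fx=k,fy=k,interpolation=cv2.INTER_CUBIC)
cv2.imwrite(f'pics/{n}.png',np.hstack([c(t,244,136,50,72,8),c(s,288,186,50,72,8)]))
E
python3 meas.py a2
python3 -c "
from h import *
a=np.radians(-25.1);d=np.array([-np.sin(a),np.cos(a)]);o=np.array([.4248,-.3347])+.056*d;print(o)
g=o+.012*d
go((np.r_[g,.20],-25.1),(np.r_[g,.011],-25.1))"
```

```text
j [ 0.64  0.54 -0.52  1.74  0.32  0.93  0.12] f [ 0.8  0.1 -0.7] gap 0.421 t 7.0 loc [ -81.6 -200.   179.9] yaw 7.41
[ 0.44855517 -0.28398815]
j [ 0.65  0.54 -0.51  1.74  0.32  0.93  0.12] f [ 0.2 -1.2 -0. ] gap 0.502 t 7.1 loc [ -83.3 -206.2  179. ] yaw 6.85
[-109.3  -22.1  -62.6] [ 0.  31.9  0.7]
[-111.6  166.9  -61.9] [ 0.  31.9  0.7]
```

View pics/a2.png

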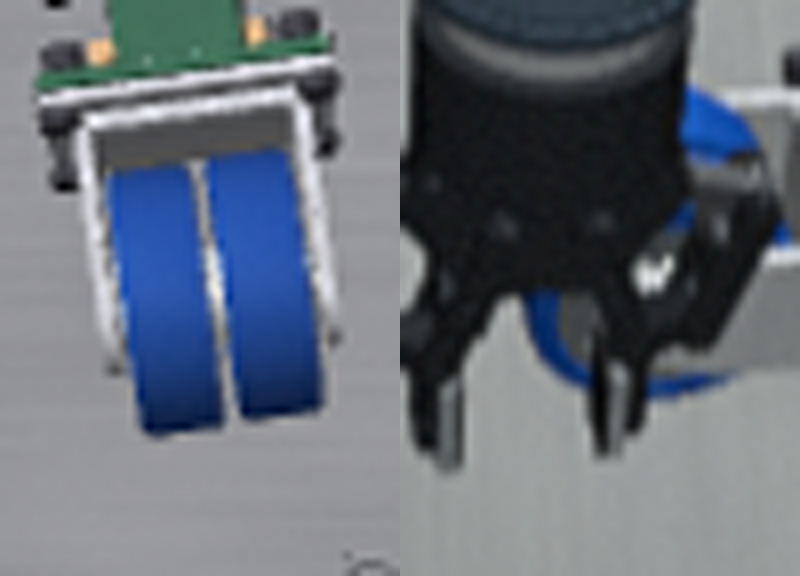

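Emit:
apply_moves(steps=[[-36, 10, -20, 0, 10.5, 0, 0], [-72, 30, -40, 0, 21, 0, 0], [-111, 60, -62, 0, 31, 0, 0], [-111, 90, -62, 0, 31.9, 0.7, 0], [-111, 110, -62, 0, 31.9, 0.7, 0], [-111, 110, -62, 0, 31.9, 0.7, 0]])

```text
t: 7.85
eef_pos: [0.453, -0.2718, 0.0671]
tcp_rot: [0.691, -0.69, 0.154, -0.152]
wrist_force: [-0.3, 0.2, 0.3]
finger_gap: 0.502
```

Run:
```python
from h import *
snap('top','b_t.png');snap('side','b_s.png')
t=cv2.imread('pics/raw_b_t.png');s=cv2.imread('pics/raw_b_s.png')
def c(im,x,y,w,h,k):return cv2.resize(im[y:y+h,x:x+w],None,fx=k,fy=k,interpolation=cv2.INTER_CUBIC)
cv2.imwrite('pics/b.png',np.hstack([c(s,230,270,50,72,8),c(s,288,186,50,72,8)]))
a=np.radians(-25.1);d=np.array([-np.sin(a),np.cos(a)]);o=np.array([.4248,-.3347])+.056*d
go((np.r_[o+.012*d,.012],-25.1))
```

```text
j [ 0.71  0.6  -0.32  1.95  0.3   0.64 -0.24] f [ 0.9  0.1 -0.5] gap 0.501 t 7.95 loc [-192.7 -267.5   68.7] yaw -25.01
[-0.4 56.7 -0.7] [-0.   0.1  0.1]
```

View pics/b.png

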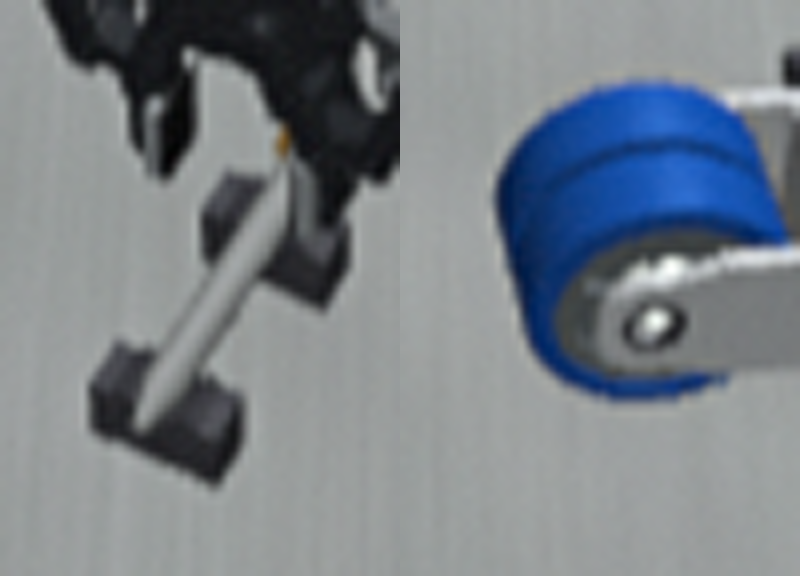

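The right crop shows light through the hole at (655,322): both bores are in line. The left crop shows the fingers straddling the shank. Descend and grip.

Emit:
apply_moves(steps=[[0, 25, -1, 0, 0, 0, 0], [0, 45, -1, 0, 0, 0, 0], [0, 56, -1, 0, 0, 0, 0], [0, 57, -1, 0, 0, 0, 0], [0, 57, -1, 0, 0, 0, 1], [0, 57, -1, 0, 0, 0, 1], [0, 57, -1, 0, 0, 0, 1], [0, 57, -1, 0, 0, 0, 1]], newtons=50)

```text
t: 8.95
eef_pos: [0.4521, -0.2728, 0.0122]
tcp_rot: [0.69, -0.69, 0.154, -0.153]
wrist_force: [-5.2, 3.4, 8.1]
finger_gap: 0.146
```

Emit:
apply_moves(steps=[[0, 0, 0, 0, 0, 0, 1], [0, -8, 0, 0, 0, 0, 1], [0, -30, 0, 0, 0, 0, 1], [0, -70, 0, 0, 0, 0, 1], [0, -110, 0, 0, 0, 0, 1], [0, -110, 0, 0, 0, 0, 1]])

```text
t: 9.7
eef_pos: [0.4548, -0.2742, 0.1257]
tcp_rot: [-0.69, 0.691, -0.152, 0.155]
wrist_force: [1.4, 0.9, -1.9]
finger_gap: 0.141
```

Run:
```python
from h import *
snap('top','d_t.png');snap('side','d_s.png')
p=env.get_state()['eef_pos'];u=proj('top',p).astype(int);v=proj('side',p).astype(int);print(p,u,v)
t=cv2.imread('pics/raw_d_t.png');s=cv2.imread('pics/raw_d_s.png')
def c(im,x,y,w,h,k):return cv2.resize(im[y:y+h,x:x+w],None,fx=k,fy=k,interpolation=cv2.INTER_CUBIC)
print('orig',u-[25,35],v-[25,35])
cv2.imwrite('pics/d.png',np.hstack([c(t,u[0]-25,u[1]-35,50,70,8),c(s,v[0]-25,v[1]-35,50,70,8)]))
go((F(0,150,160),7.3),(F(0,150,32.5),7.3))
```

```text
[ 0.45238346 -0.27309358  0.12260339] [375 220] [259 279]
orig [350 185] [234 244]
j [ 0.74  0.51 -0.36  1.93  0.26  0.75 -0.21] f [-0.5  0.6 -2. ] gap 0.141 t 9.8 loc [-194.6 -267.7  122.6] yaw -25.06
[-59.2 -37.5 456.9] [  0.  -32.4  -0.1]
[-59.  90. 457.] [  0.  -32.4  -0.1]
```

View pics/d.png

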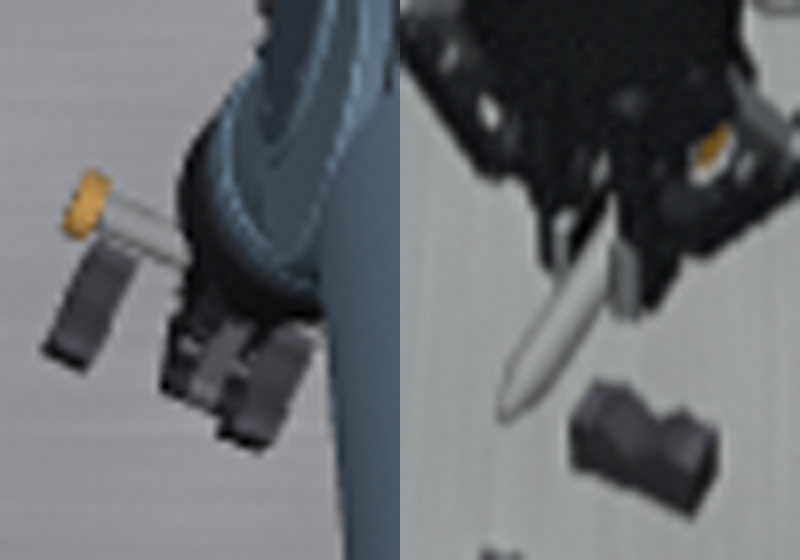

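Run:
```python
from h import *
p=env.get_state()['eef_pos'];M=Rt().as_matrix()
for z in(.135,.1404,.145):
  hd=atz('top',350+87/8,185+205/8,z);nz=atz('side',234+110/8,244+412/8,z)
  print(z,'head tool',(M.T@(hd-p)*1e3).round(1),'nose tool',(M.T@(nz-p)*1e3).round(1))
```

```text
0.135 head tool [  5.4 -12.4  48.8] nose tool [  1.1 -12.4 -60.1]
0.1404 head tool [  4.1 -17.8  49.3] nose tool [  3.1 -17.8 -63.5]
0.145 head tool [  2.9 -22.4  49.6] nose tool [  4.7 -22.4 -66.4]
```

Emit:
apply_moves(steps=[[-4, -25, 10, 0, 0, 0, 1], [-8, -42, 56, 0, -5, 0, 1], [-16, -42, 112, 0, -9, 0, 1], [-24, -42, 168, 0, -13, 0, 1], [-32, -42, 224, 0, -17, 0, 1], [-40, -42, 280, 0, -21, 0, 1], [-46, -42, 336, 0, -25, 0, 1], [-52, -42, 390, 0, -29, 0, 1], [-58, -40, 430, 0, -32.4, 0, 1], [-59, -38, 457, 0, -32.4, 0, 1]])

```text
t: 11.05
eef_pos: [0.5916, 0.1684, 0.1587]
tcp_rot: [0.706, -0.705, -0.045, 0.048]
wrist_force: [0.1, 0.3, -2.3]
finger_gap: 0.147
```

```bash
python3 -c "
from h import *
go((F(0,150,33.7),7.3))"
```

```text
j [ 0.05  0.63 -0.56  1.67  0.39  0.96 -0.52] f [ 0.1  0.3 -2.3] gap 0.147 t 11.05 loc [ -0.4 152.6 158.7] yaw 7.53
[  0.9 125.   -2.7] [-0.1  0.2 -0.2]
```

Emit:
apply_moves(steps=[[1, 30, -2, 0, 0, 0, 1], [1, 70, -2, 0, 0, 0, 1], [1, 105, -2, 0, 0, 0, 1], [1, 122, -3, 0, 0, 0, 1], [1, 125, -3, 0, 0.2, 0, 1], [1, 125, -3, 0, 0.2, 0, 1]])

```text
t: 11.8
eef_pos: [0.5931, 0.166, 0.0345]
tcp_rot: [0.706, -0.705, -0.044, 0.046]
wrist_force: [-0.3, 0.5, -0.9]
finger_gap: 0.142
```

Run:
```python
from h import *
snap('top','e_t.png');snap('side','e_s.png')
t=cv2.imread('pics/raw_e_t.png');s=cv2.imread('pics/raw_e_s.png')
def c(im,x,y,w,h,k):return cv2.resize(im[y:y+h,x:x+w],None,fx=k,fy=k,interpolation=cv2.INTER_CUBIC)
cv2.imwrite('pics/e.png',np.hstack([c(t,200,130,66,75,6),c(s,290,160,66,75,6)]))
go((F(0,125,33.7),7.3))
a=F(0,82,51.5);print('nose pred top',(proj('top',a)-[200,130])*6,'side',(proj('side',a)-[290,160])*6+[396,0])
a=F(0,44,51.5);print('hole pred top',(proj('top',a)-[200,130])*6,'side',(proj('side',a)-[290,160])*6+[396,0])
```

```text
j [-0.01  0.79 -0.48  1.72  0.5   0.76 -0.6 ] f [-0.4  0.8 -1.2] gap 0.142 t 11.9 loc [  1.1 150.   35. ] yaw 7.32
[ -1.1   1.3 -25. ] [-0.1  0.  -0.1]
nose pred top [266.0912798  282.21932205] side [527.50892162 221.93661367]
hole pred top [341.4696998  271.90916439] side [541.32658833 272.96406766]
```

View pics/e.png

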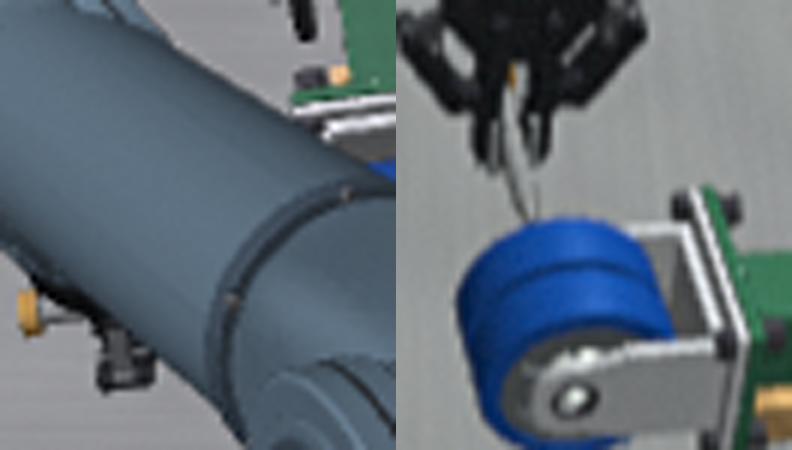

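Emit:
apply_moves(steps=[[-1, 1.3, -8, 0, 0, 0, 1], [-1, 1.3, -18, 0, 0, 0, 1], [-1, 1.3, -28, 0, 0, 0, 1], [-1, 1.3, -34, 0, 0, 0, 1], [-1, 1.3, -39, 0, 0, 0, 1], [-1, 1.3, -43, 0, 0, 0, 1], [-1, 1.3, -43, 0, 0, 0, 1]])

```text
t: 12.78
eef_pos: [0.598, 0.123, 0.0336]
tcp_rot: [0.706, -0.705, -0.044, 0.046]
wrist_force: [-0.7, -0.7, -0.8]
finger_gap: 0.146
```

```bash
python3 -c "
from h import *
go((F(0,90,33.7),7.3))"
```

```text
j [ 0.06  0.79 -0.48  1.73  0.5   0.75 -0.54] f [-0.7 -0.7 -0.8] gap 0.146 t 12.78 loc [1.000e-01 1.067e+02 3.360e+01] yaw 7.3
[ -0.1  -0.1 -16.7] [-0.1  0.  -0.1]
```

Emit:
apply_moves(steps=[[0, 0, -3, 0, 0, 0, 1], [0, 0, -6, 0, 0, 0, 1], [0, 0, -9, 0, 0, 0, 1], [0, 0, -12, 0, 0, 0, 1], [0, 0, -12, 0, 0, 0, 1]])

```text
t: 13.4
eef_pos: [0.599, 0.1107, 0.0334]
tcp_rot: [0.706, -0.705, -0.044, 0.046]
wrist_force: [-1.5, -0.4, -0.8]
finger_gap: 0.146
```

```bash
python3 -c "
from h import *
go((F(0,80,33.7),7.3))"
```

```text
j [ 0.08  0.79 -0.48  1.73  0.5   0.75 -0.52] f [-1.5 -0.4 -0.8] gap 0.146 t 13.4 loc [-0.4 94.4 33.4] yaw 7.29
[  0.4  -0.3 -14.4] [-0.1 -0.  -0.2]
```

Emit:
apply_moves(steps=[[0, 0, -3, 0, 0, 0, 1], [0, 0, -6, 0, 0, 0, 1], [0, 0, -9, 0, 0, 0, 1], [0, 0, -12, 0, 0, 0, 1], [0, 0, -15, 0, 0, 0, 1], [0, 0, -15, 0, 0, 0, 1]])

```text
t: 14.15
eef_pos: [0.6009, 0.0952, 0.0333]
tcp_rot: [0.706, -0.705, -0.044, 0.046]
wrist_force: [-2.3, -0.1, -0.3]
finger_gap: 0.145
```

```bash
python3 -c "
from h import *
go((F(0,80,33.7),7.3))"
```

```text
j [ 0.11  0.79 -0.48  1.74  0.5   0.75 -0.5 ] f [-2.3 -0.1 -0.3] gap 0.145 t 14.15 loc [-0.5 78.8 33.3] yaw 7.25
[ 0.5 -0.4  1.2] [-0.  -0.  -0.2]
```

Emit:
apply_moves(steps=[[-0.3, 0, -3, 0, 0, 0, 1], [-0.3, 0, -6, 0, 0, 0, 1], [-0.3, 0, -9, 0, 0, 0, 1], [-0.3, 0, -12, 0, 0, 0, 1], [-0.3, 0, -15, 0, 0, 0, 1], [-0.3, 0, -18, 0, 0, 0, 1], [-0.3, 0, -20, 0, 0, 0, 1], [-0.3, 0, -20, 0, 0, 0, 1]])

```text
t: 15.15
eef_pos: [0.6031, 0.0749, 0.0333]
tcp_rot: [0.706, -0.706, -0.043, 0.046]
wrist_force: [-2.1, 0.1, 0.1]
finger_gap: 0.142
```

```bash
python3 -c "
from h import *
go((F(0,57,33.7),7.3))"
```

```text
j [ 0.14  0.79 -0.48  1.74  0.5   0.74 -0.47] f [-2.1  0.1  0.1] gap 0.142 t 15.15 loc [-0.9 58.4 33.3] yaw 7.24
[ 0.9 -0.4 -1.4] [-0.  -0.1 -0.2]
```

Emit:
apply_moves(steps=[[0, 0, 0, 0, 0, 0, 0.6], [0, 0, 0, 0, 0, 0, 0.3], [0, 0, 0, 0, 0, 0, 0.3], [0.5, 0, 10, 0, 0, 0, 0.3], [0.5, 0, 20, 0, 0, 0, 0.3], [0.5, 0, 30, 0, 0, 0, 0.3], [0.5, 0, 30, 0, 0, 0, 0.3]])

```text
t: 16.02
eef_pos: [0.5997, 0.1064, 0.0335]
tcp_rot: [0.706, -0.705, -0.044, 0.046]
wrist_force: [-0.3, 0.1, -0.3]
finger_gap: 0.353
```

Run:
```python
from h import *
snap('top','f_t.png');snap('side','f_s.png')
t=cv2.imread('pics/raw_f_t.png');s=cv2.imread('pics/raw_f_s.png')
def c(im,x,y,w,h,k):return cv2.resize(im[y:y+h,x:x+w],None,fx=k,fy=k,interpolation=cv2.INTER_CUBIC)
cv2.imwrite('pics/f.png',np.hstack([c(t,210,150,66,75,6),c(s,290,160,66,75,6)]))
go()
```

```text
j [ 0.09  0.79 -0.48  1.73  0.5   0.75 -0.51] f [ 0.5  0.3 -0.6] gap 0.352 t 16.12 loc [-0.4 88.2 33.3] yaw 7.25
```

View pics/f.png

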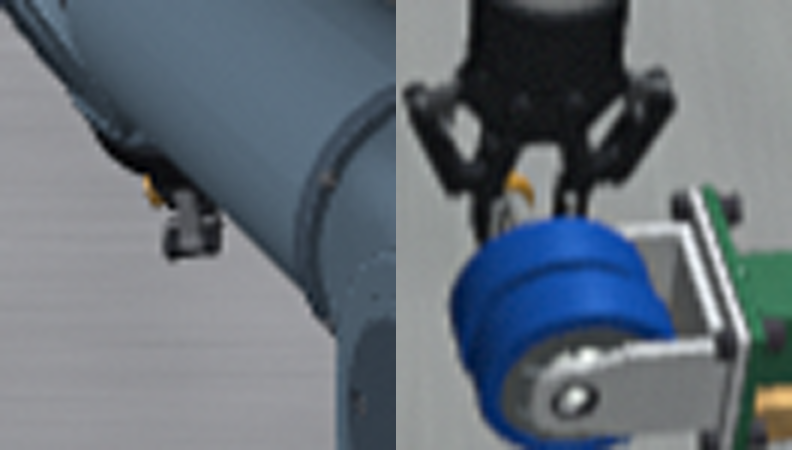

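Emit:
apply_moves(steps=[[0, 1, 0, 0, 0, 0, 0.6], [0, 1, 0, 0, 0, 0, 0.9], [0, 1, 0, 0, 0, 0, 1], [0, 1, 0, 0, 0, 0, 1], [0, 1, 0, 0, 0, 0, 1]], newtons=40)

```text
t: 16.75
eef_pos: [0.5995, 0.1039, 0.0321]
tcp_rot: [-0.705, 0.706, 0.043, -0.046]
wrist_force: [-2.8, -1.1, 1.7]
finger_gap: 0.142
```

Emit:
apply_moves(steps=[[0, -0.6, -2, 0, 0, 0, 1], [0, -1.2, -5, 0, 0, 0, 1], [0, -1.2, -8, 0, 0, 0, 1], [0, -1.2, -8, 0, 0, 0, 1]])

```text
t: 17.25
eef_pos: [0.6006, 0.0957, 0.0332]
tcp_rot: [-0.705, 0.706, 0.043, -0.046]
wrist_force: [-0.5, 0.7, -2.1]
finger_gap: 0.146
```

```bash
python3 -c "
from h import *
go((F(0,57,33.7),7.3))"
```

```text
j [ 0.11  0.79 -0.48  1.73  0.5   0.75 -0.5 ] f [-0.5  0.7 -2.1] gap 0.146 t 17.25 loc [-0.8 79.3 33.2] yaw 7.21
[  0.8  -0.5 -22.3] [ 0.  -0.1 -0.3]
```

Emit:
apply_moves(steps=[[0, 0, -3, 0, 0, 0, 1], [0, 0, -6, 0, 0, 0, 1], [0, 0, -9, 0, 0, 0, 1], [0, 0, -12, 0, 0, 0, 1], [0, 0, -15, 0, 0, 0, 1], [0, 0, -15, 0, 0, 0, 1]])

```text
t: 18.0
eef_pos: [0.6024, 0.0803, 0.0333]
tcp_rot: [-0.705, 0.706, 0.043, -0.046]
wrist_force: [-3.0, 2.3, 0.4]
finger_gap: 0.144
```

```bash
python3 -c "
from h import *
go((F(0,57,33.7),7.3))"
```

```text
j [ 0.13  0.79 -0.48  1.74  0.5   0.75 -0.48] f [-3.   2.3  0.4] gap 0.144 t 18.0 loc [-0.9 63.9 33.3] yaw 7.19
[ 1.  -0.4 -6.9] [ 0.1 -0.1 -0.3]
```

Emit:
apply_moves(steps=[[-0.3, 0, -2, 0, 0, 0, 1], [-0.3, 0, -4, 0, 0, 0, 1], [-0.3, 0, -6, 0, 0, 0, 1], [-0.3, 0, -7, 0, 0, 0, 1], [-0.3, 0, -7, 0, 0, 0, 1]])

```text
t: 18.62
eef_pos: [0.6028, 0.0747, 0.0333]
tcp_rot: [0.706, -0.706, -0.043, 0.046]
wrist_force: [-3.5, 6.0, -1.6]
finger_gap: 0.145
```

Run:
```python
from h import *
go()
snap('side','g_s.png',(300,200,370,250),8)
```

```text
j [ 0.14  0.79 -0.48  1.74  0.5   0.75 -0.47] f [-3.5  6.  -1.6] gap 0.145 t 18.62 loc [-1.2 58.2 33.3] yaw 7.26
```

View pics/g_s.png

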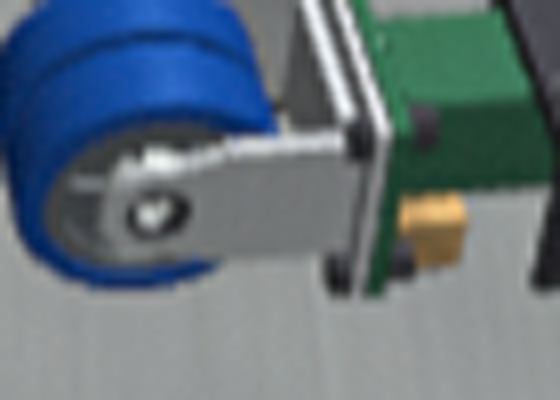

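Emit:
apply_moves(steps=[[-0.6, 0, -1.5, 0, 0, 0, 1], [-0.6, 0, -3, 0, 0, 0, 1], [-0.6, 0, -3, 0, 0, 0, 1]])

```text
t: 19.05
eef_pos: [0.6027, 0.0745, 0.0335]
tcp_rot: [0.707, -0.704, -0.045, 0.047]
wrist_force: [-2.0, 7.8, -2.2]
finger_gap: 0.147
```

Run:
```python
from h import *
go()
```

```text
j [ 0.15  0.79 -0.48  1.74  0.5   0.74 -0.46] f [-2.   7.8 -2.2] gap 0.147 t 19.05 loc [-1.3 58.1 33.5] yaw 7.41
```

Emit:
apply_moves(steps=[[0, 0, 0, 0, 0, 0, 0.5], [0, 0, 0, 0, 0, 0, 0], [0, 0, 0, 0, 0, 0, 0], [1.2, 0, 10, 0, 0, 0, 0], [1.2, 0, 20, 0, 0, 0, 0], [1.2, 0, 29, 0, 0, 0, 0], [1.2, 0, 29, 0, 0, 0, 0]])

```text
t: 19.92
eef_pos: [0.6, 0.1047, 0.0337]
tcp_rot: [0.707, -0.704, -0.045, 0.047]
wrist_force: [-0.2, 0.7, 0.5]
finger_gap: 0.501
```

Emit:
apply_moves(steps=[[0, 0, 0, 0, 0, 0, 0.4], [0, 0, 0, 0, 0, 0, 1], [0, 0, 0, 0, 0, 0, 1], [0, 0, 0, 0, 0, 0, 1]], newtons=50)

```text
t: 20.42
eef_pos: [0.6, 0.1043, 0.0337]
tcp_rot: [0.707, -0.704, -0.045, 0.047]
wrist_force: [-0.3, -1.6, -0.8]
finger_gap: 0.239
```

Run:
```python
from h import *
go()
```

```text
j [ 0.1   0.79 -0.48  1.73  0.5   0.75 -0.51] f [-0.3 -1.6 -0.8] gap 0.239 t 20.43 loc [-0.2 88.  33.7] yaw 7.49
```

Emit:
apply_moves(steps=[[0, 0, -2, 0, 0, 0, 1], [0, 0, -4, 0, 0, 0, 1], [0, 0, -6, 0, 0, 0, 1], [0, 0, -6, 0, 0, 0, 1]])

```text
t: 20.92
eef_pos: [0.6008, 0.0981, 0.0336]
tcp_rot: [0.707, -0.704, -0.045, 0.047]
wrist_force: [-0.2, -0.2, 0.9]
finger_gap: 0.243
```

Run:
```python
from h import *
go()
print(env.get_state()['wrist_torque'])
```

```text
j [ 0.11  0.79 -0.48  1.73  0.5   0.75 -0.5 ] f [-0.2 -0.2  0.9] gap 0.243 t 20.93 loc [-0.2 81.7 33.6] yaw 7.48
[0.15955973 0.06174401 0.03575093]
```

Emit:
apply_moves(steps=[[0, 0, -3, 0, 0, 0, 1], [0, 0, -6, 0, 0, 0, 1], [0, 0, -9, 0, 0, 0, 1], [0, 0, -12, 0, 0, 0, 1], [0, 0, -14, 0, 0, 0, 1], [0, 0, -14, 0, 0, 0, 1]])

```text
t: 21.68
eef_pos: [0.6022, 0.0851, 0.0336]
tcp_rot: [0.707, -0.704, -0.045, 0.048]
wrist_force: [-2.3, 4.4, 1.4]
finger_gap: 0.236
```

Run:
```python
from h import *
go()
print(env.get_state()['wrist_torque'])
```

```text
j [ 0.13  0.79 -0.48  1.74  0.5   0.74 -0.47] f [-2.3  4.4  1.4] gap 0.236 t 21.68 loc [-0.5 68.6 33.6] yaw 7.54
[0.91978993 0.44686322 0.21876361]
```

Emit:
apply_moves(steps=[[0, 0, -2, 0, 0, 0, 1], [0, 0, -4, 0, 0, 0, 1], [0, 0, -6, 0, 0, 0, 1], [0, 0, -8, 0, 0, 0, 1], [0, 0, -9, 0, 0, 0, 1], [0, 0, -9, 0, 0, 0, 1]])

```text
t: 22.42
eef_pos: [0.6031, 0.0765, 0.0336]
tcp_rot: [0.707, -0.704, -0.045, 0.048]
wrist_force: [-1.5, 3.8, 2.0]
finger_gap: 0.238
```

Run:
```python
from h import *
go()
print(env.get_state()['wrist_torque'])
```

```text
j [ 0.15  0.79 -0.48  1.74  0.5   0.75 -0.46] f [-1.5  3.8  2. ] gap 0.238 t 22.43 loc [-0.7 59.9 33.6] yaw 7.56
[0.92673582 0.47356289 0.2621215 ]
```

Near home. I release, draw back past the head, shut the fingers and push the head's end face.

Emit:
apply_moves(steps=[[0, 0, -1.5, 0, 0, 0, 1], [0, 0, -3, 0, 0, 0, 1], [0, 0, -3, 0, 0, 0, 1], [0, 0, 0, 0, 0, 0, 0.5], [0, 0, 0, 0, 0, 0, 0], [0, 0, 0, 0, 0, 0, 0], [0, 0, 20, 0, 0, 0, 0], [0, 0, 38, 0, 0, 0, 0.5], [0, 0, 38, 0, 0, 0, 1], [0, 0, 38, 0, 0, 0, 1]])

```text
t: 23.68
eef_pos: [0.5981, 0.1137, 0.0337]
tcp_rot: [0.707, -0.704, -0.045, 0.048]
wrist_force: [0.9, -0.1, -0.1]
finger_gap: 0.002
```

Run:
```python
from h import *
go((F(0,75,33.6),7.3))
```

```text
j [ 0.08  0.79 -0.48  1.73  0.5   0.75 -0.52] f [ 0.9 -0.1 -0.1] gap 0.002 t 23.68 loc [-1.  97.5 33.7] yaw 7.58
[  0.9  -0.  -22.5] [-0.2  0.3 -0.2]
```

Emit:
apply_moves(steps=[[1, 0, -10, 0, 0, 0, 1], [1, 0, -20, 0, 0, 0, 1], [1, 0, -24, 0, 0, 0, 1], [1, 0, -27, 0, 0, 0, 1], [1, 0, -30, 0, 0, 0, 1], [1, 0, -33, 0, 0, 0, 1], [1, 0, -35, 0, 0, 0, 1], [1, 0, -35, 0, 0, 0, 1]])

```text
t: 24.68
eef_pos: [0.6031, 0.0829, 0.0337]
tcp_rot: [0.708, -0.703, -0.046, 0.049]
wrist_force: [-1.8, 7.2, -1.5]
finger_gap: 0.002
```

Run:
```python
from h import *
go()
```

```text
j [ 0.14  0.79 -0.49  1.73  0.5   0.75 -0.46] f [-1.8  7.2 -1.5] gap 0.002 t 24.68 loc [ 0.2 66.3 33.7] yaw 7.72
```

Emit:
apply_moves(steps=[[0, 0, -5, 0, 0, 0, 1], [0, 0, -9, 0, 0, 0, 1], [0, 0, -9, 0, 0, 0, 1], [0, 0, -9, 0, 0, 0, 1]])

```text
t: 25.18
eef_pos: [0.6031, 0.0829, 0.0338]
tcp_rot: [0.712, -0.699, -0.048, 0.051]
wrist_force: [-2.0, 17.3, -3.8]
finger_gap: -0.0
```

Run:
```python
from h import *
go()
```

```text
j [ 0.15  0.79 -0.49  1.73  0.49  0.74 -0.45] f [-2.  17.3 -3.8] gap -0.0 t 25.18 loc [ 0.1 66.3 33.8] yaw 8.05
```

Emit:
apply_moves(steps=[[0, 0, 5, 0, 0, 0, 1], [0, 0, 40, 0, 0, 0, 1], [0, -50, 60, 0, 0, 0, 1], [0, -110, 60, 0, 0, 0, 1], [-60, -150, 60, 0, 0, 0, 1], [-110, -150, 90, 0, 0, 0, 1], [-160, -150, 140, 0, 0, 0, 1], [-160, -150, 180, 0, 0, 0, 1]])

```text
t: 26.18
eef_pos: [0.4177, 0.235, 0.1877]
tcp_rot: [0.711, -0.7, -0.048, 0.051]
wrist_force: [1.6, 0.0, 0.0]
finger_gap: -0.004
```

Run:
```python
from h import *
go()
snap('top','z_t.png');snap('side','z_s.png')
t=cv2.imread('pics/raw_z_t.png');s=cv2.imread('pics/raw_z_s.png')
def c(im,x,y,w,h,k):return cv2.resize(im[y:y+h,x:x+w],None,fx=k,fy=k,interpolation=cv2.INTER_CUBIC)
cv2.imwrite('pics/z.png',np.hstack([c(t,240,146,50,60,8),c(s,290,186,50,60,8)]))
P=lambda q:(proj('top',q)-[240,146])*8
print('home: head outer',P(F(0,53,51.5)),'head under',P(F(0,44,51.5)),'nose',P(F(0,-68,51.5)),'nose side',(proj('side',F(0,-68,51.5))-[290,186])*8+[400,0])
```

```text
j [-0.02  0.39 -0.69  1.99  0.31  0.86 -0.74] f [1.6 0.  0. ] gap -0.004 t 26.18 loc [-164.5  240.7  187.7] yaw 8.03
home: head outer [111.50165309 237.79969141] head under [135.29293307 234.54555252] nose [430.71844429 194.13765332] nose side [652.50527173 372.86088263]
```

View pics/z.png

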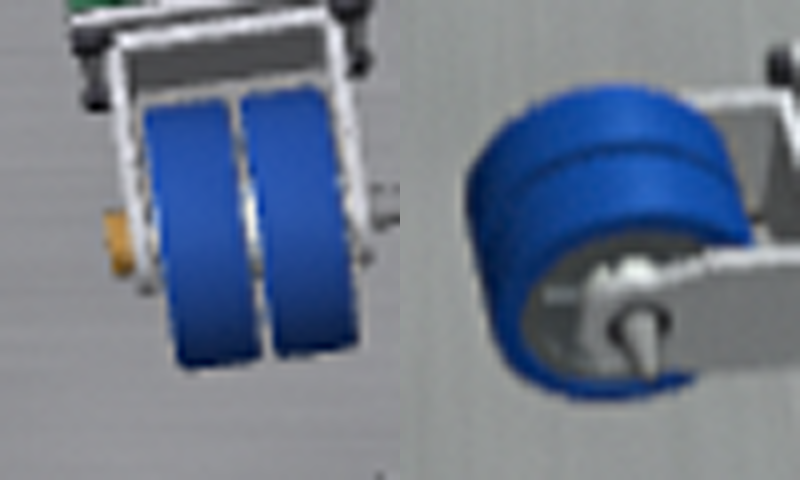

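The brass head sits against the left cheek, from (107,240) to (133,240). The nose sticks out of the right cheek at (650,380); a fully home axle should show it at (652,373). I hand in.

```bash
python3 -c "
from h import *
print(env.sign_off(),env.get_state()['t'])"
```

```text
the job is handed in; nothing more can be done
the job is handed in; nothing more can be done
```

The axle is through the left (+y) cheek, both wheels and the right cheek, with its head against the left cheek. I handed in at about 26 s of the 72 s allowed, with the arm clear of the fork.

**How it went:** I rolled both wheels into line with a light fingertip, lifted the axle out of the V-blocks and fed it in by feel. It took three grips, two on the shank and one on the head, and then a push on the end of the head with shut fingers.

**The one stop:** The second grip stopped at about 8 N. I took this to be the fingers meeting the cheek, so I changed the grip instead of pushing harder. After that it slid in with under 5 N.

**Last checks:**
- **Final push:** the axle did not move as the force rose from 7 to 17 N.
- **Last picture:** the head touches the cheek, and the nose sticks out where it should, within about 3 mm. The picture cannot show it more exactly than that.
- **Other things on the bench:** I touched none of them on purpose, but I took no final close look at them.

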